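Weld samples from cooling rack to inspection tray, last welded first

TASK

The four weld samples on the firebrick tiles of the cooling rack are cool: move them all to the inspection tray, each standing upright, flat on the floor of the bays, one to a bay, and let go of them. The last one welded is tested first: the sample that starts farthest from the robot along the row goes into the bay next to the tray's upright stop, the next farthest into the bay beside it, and so on, so that the one that started nearest the robot stands in the bay farthest from the stop. Do not tip any sample over on the way.

Things in the scene. Friction and masses are not known exactly. Their poses are not given: they have to be found in the camera images.
- round_mid (a point): Loose weld sample, bare grey steel with darker weld seams, a round tube, 48 mm outside diameter, wall 4.5 mm; 64 mm tall, 0.2 to 0.4 kg, standing on end with its profile seen from above. The point is its centre, half-way up; z is up along the sample. At the start x points about along the row of tiles, within 0.3 rad.
- square_mid (a point): Loose weld sample, bare grey steel with darker weld seams, a square tube, 44 x 44 mm outside, wall 5 mm; x and y are normal to its faces; 64 mm tall, 0.2 to 0.4 kg, standing on end with its profile seen from above. The point is its centre, half-way up; z is up along the sample. At the start x points about along the row of tiles, within 0.3 rad.
- hsec_mid (a point): Loose weld sample, bare grey steel with darker weld seams, an H-section: two flanges 50 mm wide and 6 mm thick, 50 mm over their outer faces (which look to +y and -y), joined by a 6 mm web; 64 mm tall, 0.2 to 0.4 kg, standing on end with its profile seen from above. The point is its centre, half-way up; z is up along the sample. At the start x points about along the row of tiles, within 0.3 rad.
- cross_mid (a point): Loose weld sample, bare grey steel with darker weld seams, a cross-section: two plates 8 mm thick crossing at right angles, 50 mm long each along x and y; 64 mm tall, 0.2 to 0.4 kg, standing on end with its profile seen from above. The point is its centre, half-way up; z is up along the sample. At the start x points about along the row of tiles, within 0.3 rad.
- tile_round: The reddish firebrick tile on which the round tube stands at the start; fixed, 70 (x) x 78 (y) x 12 mm, all four alike. Origin at the centre of its underside, 20 mm above the table. The four tiles lie in a row on the cooling rack at 78 mm pitch; their x axes run along the row, away from the robot (within 0.15 rad of world x). The tiles do not move, so they still show the starting order when the samples are gone.
- tile_square: The reddish firebrick tile on which the square tube stands at the start; fixed, 70 (x) x 78 (y) x 12 mm, all four alike. Origin at the centre of its underside, 20 mm above the table. The four tiles lie in a row on the cooling rack at 78 mm pitch; their x axes run along the row, away from the robot (within 0.15 rad of world x). The tiles do not move, so they still show the starting order when the samples are gone.
- tile_hsec: The reddish firebrick tile on which the H-section stands at the start; fixed, 70 (x) x 78 (y) x 12 mm, all four alike. Origin at the centre of its underside, 20 mm above the table. The four tiles lie in a row on the cooling rack at 78 mm pitch; their x axes run along the row, away from the robot (within 0.15 rad of world x). The tiles do not move, so they still show the starting order when the samples are gone.
- tile_cross: The reddish firebrick tile on which the cross-section stands at the start; fixed, 70 (x) x 78 (y) x 12 mm, all four alike. Origin at the centre of its underside, 20 mm above the table. The four tiles lie in a row on the cooling rack at 78 mm pitch; their x axes run along the row, away from the robot (within 0.15 rad of world x). The tiles do not move, so they still show the starting order when the samples are gone.
- tray: Inspection tray, bare aluminium, fixed, 320 (x) x 96 (y) mm. Origin at the centre of its underside, on the table; x runs along the row of bays, away from the robot (within 0.15 rad of world x). Four equal bays, centres at x = -117, -39, 39 and 117 mm, y = 0, each 74 x 86 mm clear inside; bay floor 10 mm above the table, ribs and rims 4 mm thick that stand 10 mm above that floor. The tray may lie to the left or to the right of the cooling rack.
- stop: Upright stop at one end of the tray: a dark steel block 22 (along the row) x 90 mm on a flat foot, its top 70 mm above the table; fixed, against either the near or the far end of the tray (at x = +178 or -178 mm from the tray's origin). The other end has only a flat foot 10 mm high. Origin at the centre of its underside.
There are look-alikes about, which are no part of the job. Leave any yellow look-alike of the part that bears cross_mid alone.

How it is judged:
By the outcome, as a careful person would: the job done as asked, in the order asked, and still so for the second after the job is handed in, with the robot touching nothing.
It also fails if it takes over 128 s, if anything falls off the work surface, if the arm or the gripper's body presses on something with over 40 N, if the wrist force passes 120 N, or if a joint passes its speed limit or range.

ROBOT

A 6-joint arm with a two-finger parallel gripper is mounted at the origin on the work surface. World frame = base frame: x ahead of the robot, y to its left, z up, the work surface at z = 0. Lengths are in m, angles in rad, forces in N, time in s.
With the tool pointing down it reaches from about 0.3 to 0.825 m from the base axis. Payload 5.4 kg.
Tool frame: the origin (TCP) lies at the very end of the fingers, on their centre line; the grasp point (between the pads) lies 19 mm behind it; z points along the fingers, x is the direction in which the jaws open and shut, and the axes are right-handed (so a half turn about z gives the same grasp; the last joint's range is limited). The gripper opens to 92 mm and grips with 3 to 60 N. Pads are 20 mm wide; open, the fingers measure 128 mm over their backs; the gripper's body (75 mm by 189 mm) begins 69 mm behind the grasp point.
Start: joints at [1.076, 0.158, 1.597, -0, 1.386, -0.21], TCP at [0.162, 0.552, 0.215] pointing down, gripper open.
Joint ranges: [-2.91, 2.91], [-0.94, 2.29], [0.18, 2.7], [-1.29, 4.43], [0.17, 2.64], [-3, 3]. Speed limits (rad/s): [2.57, 2.57, 3.14, 3.14, 3.14, 3.14].

INTERFACE

Orientations are given as a rotation vector (axis times angle).
In Python, from workcell import bot gives the robot as it stands. Calls block until the motion is done:
- bot.goto(position, orientation): joint-space move of the TCP to a pose.
- bot.line_to(position, rot=None, max_speed=0.15): straight line of the TCP; rot=None keeps the orientation; max_speed is the mean speed in m/s.
- bot.set_joints(angles): joint-space move.
- bot.set_gripper(opening, newtons=None): opening from 0.0 (shut) to 1.0 (fully open); newtons is the grip in N (None keeps the last); returns when the fingers have stopped.
- bot.hold(seconds).
- bot.inverse_kinematics(position, orientation): joint angles nearest the present ones, or None.
- bot.read_camera(name): name is "scene" or "top" or "wrist"; returns a dict with "pixels" (400x640x3 uint8, blue, green, red), "fx", "fy", "cx", "cy" (pixels), "R" (3x3) and "t" (3): a world point X has camera coordinates R X + t. Camera axes: x right, y down, z forward; pixel columns grow to the right and rows downward; lengths in m; the calibration is good to about 2 mm. A picture is of the moment at which its call begins. There is no depth.
A pose or a line that the arm cannot do raises bot.MotionError and nothing moves.
- bot.job_done(): hands the job in, once; it reports no verdict.
Readings, each from a call of its own:
- bot.current_clock(): time.
- bot.current_joints(): joint angles.
- bot.current_joint_vel(): joint speeds.
- bot.current_effort(): joint torques, N m.
- bot.current_ee_pos(): TCP position.
- bot.current_tool_rot(): TCP orientation.
- bot.current_contact_force(): force on the tool from outside, world axes, zero at the start.
- bot.current_ft_torque(): the same for the moment, N m.
- bot.current_opening(): opening from 0.0 (shut) to 1.0 (fully open).
Only numpy, scipy, OpenCV 4.12 (cv2) and the standard library are available. Lean on these libraries where they do the work, as an engineer would, in place of code of your own. Each camera call takes 0.05 s, during which the arm holds its last target.

## Working session

There is one attempt and no reset: what is moved stays moved. The work goes in short steps, each a Python script; the robot and the scene stay as the last script left them, time stands still between calls to the robot, and variables do not carry over. Pictures are saved under pics/ and viewed, and the job is handed in when it is done.

```bash
mkdir -p pics; ls; python3 - <<'E'
from workcell import bot
import cv2,pickle
d={}
for n in ["scene","top","wrist"]:
    c=bot.read_camera(n); d[n]=c; cv2.imwrite(f"pics/{n}0.png",c["pixels"])
    print(n,c["fx"],c["fy"],c["cx"],c["cy"],c["R"],c["t"])
pickle.dump(d,open("cam0.pkl","wb"))
print(bot.current_clock(),bot.current_tool_rot())
E
```

```text
pics
scene 418.50558358199874 418.50558358199874 321.4594870290179 193.12882255235735 [[-0.83787979  0.54584229 -0.00369373]
 [ 0.42285119  0.64477681 -0.63675721]
 [-0.34518738 -0.53508789 -0.77105552]] [ 0.40646798 -0.18439884  1.09962764]
top 446.58754334744685 446.58754334744685 327.3867584483416 202.82793137830527 [[-0.00275792 -0.99969319  0.02461548]
 [-0.98743134 -0.00116743 -0.15804428]
 [ 0.15802453 -0.02474197 -0.98712516]] [0.01850414 0.53979395 1.11365929]
wrist 336.1125420018802 336.1125420018802 321.2148755661264 198.9976436918189 [[ 0.28108998  0.95967662 -0.00303607]
 [ 0.93054872 -0.27178209  0.24538454]
 [ 0.23466466 -0.07180035 -0.96942107]] [-0.5729987  -0.02824321  0.3920038 ]
0.15 [ 2.51367559e+00  1.88340262e+00 -2.05255306e-03]
```

View pics/scene0.png

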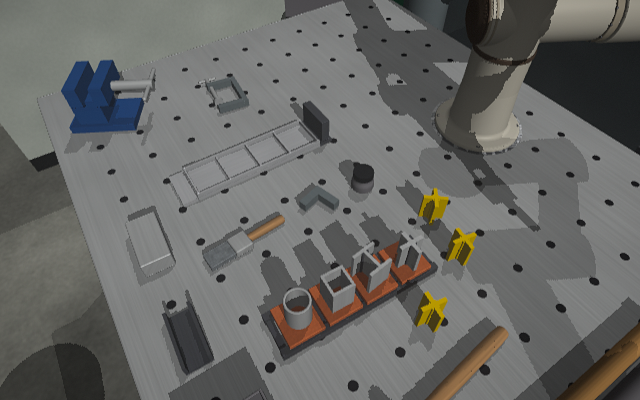

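View pics/top0.png

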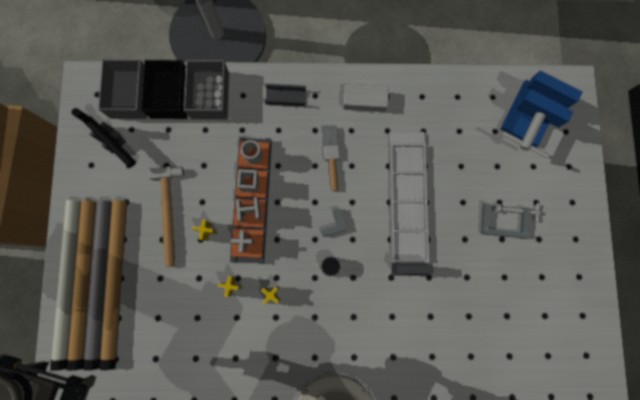

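View pics/wrist0.png

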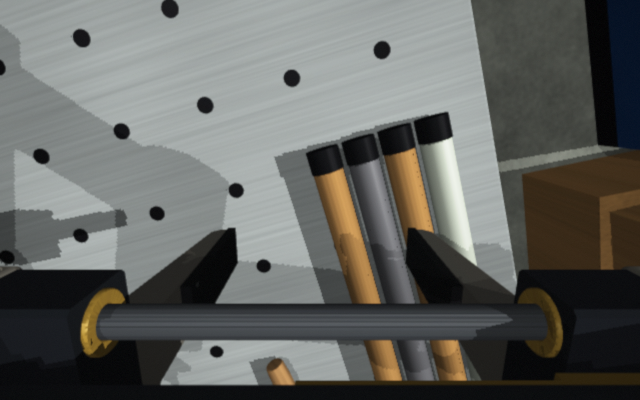

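The top view shows the row at about (245,150–245): round farthest, then square, H, and cross nearest. The tray is to the right at (408,200), with its stop at the near end (411,268). There are yellow look-alikes at (204,229), (228,285) and (270,295). Next I'll take close wrist views, starting with rough positions from the top camera.

```bash
cat > h.py <<'E'
import numpy as np,cv2,pickle
from scipy.spatial.transform import Rotation as Rn
def down(a):  # tool x at angle a in world, z down
    x=[np.cos(a),np.sin(a),0]; z=[0,0,-1]; y=np.cross(z,x)
    return Rn.from_matrix(np.array([x,y,z]).T).as_rotvec()
def ray(c,u,v):
    d=np.array([(u-c["cx"])/c["fx"],(v-c["cy"])/c["fy"],1.]); return -c["R"].T@c["t"], c["R"].T@d
def atz(c,u,v,z):
    o,d=ray(c,u,v); return o+d*(z-o[2])/d[2]
def tri(obs):
    A=np.zeros((3,3));b=np.zeros(3);L=[]
    for c,u,v in obs:
        o,d=ray(c,u,v);d=d/np.linalg.norm(d);P=np.eye(3)-np.outer(d,d);A+=P;b+=P@o;L.append((P,o))
    X=np.linalg.solve(A,b); return X,[np.linalg.norm(P@(X-o)) for P,o in L]
def proj(c,X):
    p=c["R"]@np.asarray(X,float)+c["t"]; return np.array([c["fx"]*p[0]/p[2]+c["cx"],c["fy"]*p[1]/p[2]+c["cy"]])
E
python3 - <<'E'
from h import *
d=pickle.load(open("cam0.pkl","rb")); c=d["top"]
for n,u,v,z in [("round",251,151,.09),("sq",247,180,.09),("H",247,209,.09),("cross",241,241,.09),("bayfar",408,150,.01),("baynear",411,243,.01),("stop",411,268,.07),("y1",204,229,.06),("y2",228,285,.06),("y3",270,295,.06),("cyl",331,266,.05)]:
    print(n,atz(c,u,v,z).round(3))
w=d["wrist"]; print("wrist cam", (-w["R"].T@w["t"]).round(3))
i=c["pixels"][120:290,190:440]; cv2.imwrite("pics/topcrop.png",cv2.resize(i,None,fx=3.2,fy=3.2,interpolation=cv2.INTER_CUBIC))
E
```

```text
round [0.664 0.211 0.09 ]
sq [0.59  0.219 0.09 ]
H [0.517 0.218 0.09 ]
cross [0.438 0.23  0.09 ]
bayfar [ 0.691 -0.203  0.01 ]
baynear [ 0.438 -0.203  0.01 ]
stop [ 0.372 -0.188  0.07 ]
y1 [0.47  0.328 0.06 ]
y2 [0.332 0.264 0.06 ]
y3 [0.307 0.16  0.06 ]
cyl [0.378 0.01  0.05 ]
wrist cam [0.095 0.57  0.385]
```

View pics/topcrop.png

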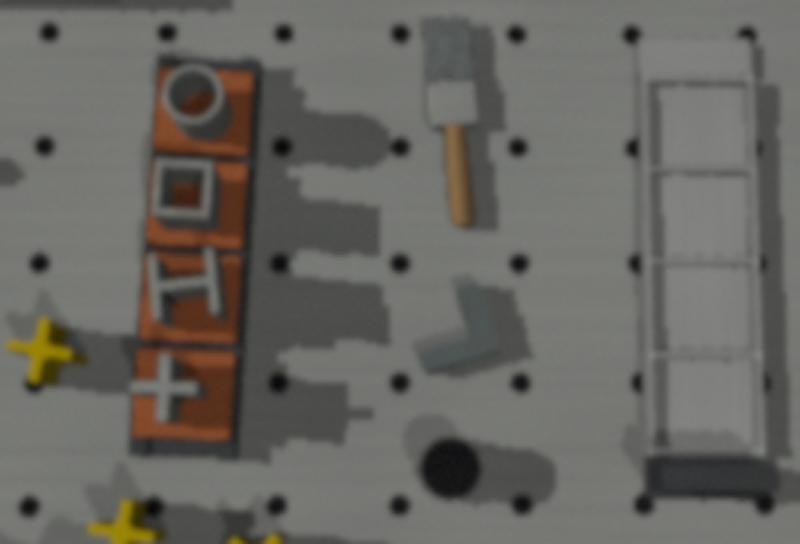

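```bash
python3 - <<'E'
from h import *
from workcell import bot
R0=Rn.from_rotvec(bot.current_tool_rot()).as_matrix(); print(R0.round(2))
for a in (np.pi/2,-np.pi/2):
  for p in [(.44,.23,.06),(.66,.21,.06),(.69,-.2,.06),(.44,-.2,.06),(.48,.22,.3),(.56,.15,.3)]:
    q=bot.inverse_kinematics(p,down(a)); print(a,p,None if q is None else np.round(q,2))
E
```

```text
[[ 0.28  0.96 -0.  ]
 [ 0.96 -0.28 -0.  ]
 [-0.   -0.   -1.  ]]
1.5707963267948966 (0.44, 0.23, 0.06) [ 0.24  0.14  1.95 -0.    1.05 -1.33]
1.5707963267948966 (0.66, 0.21, 0.06) [ 0.13  0.6   1.35 -0.    1.19 -1.44]
1.5707963267948966 (0.69, -0.2, 0.06) [-0.45  0.66  1.26 -0.    1.22 -2.02]
1.5707963267948966 (0.44, -0.2, 0.06) [-0.68  0.11  1.98 -0.    1.05 -2.25]
1.5707963267948966 (0.48, 0.22, 0.3) [ 0.2  -0.01  1.61 -0.    1.54 -1.37]
1.5707963267948966 (0.56, 0.15, 0.3) [ 0.05  0.13  1.46 -0.    1.55 -1.52]
-1.5707963267948966 (0.44, 0.23, 0.06) [ 0.24  0.14  1.95 -0.    1.05  1.81]
-1.5707963267948966 (0.66, 0.21, 0.06) [ 0.13  0.6   1.35 -0.    1.19  1.7 ]
-1.5707963267948966 (0.69, -0.2, 0.06) [-0.45  0.66  1.26 -0.    1.22  1.12]
-1.5707963267948966 (0.44, -0.2, 0.06) [-0.68  0.11  1.98 -0.    1.05  0.89]
-1.5707963267948966 (0.48, 0.22, 0.3) [ 0.2  -0.01  1.61 -0.    1.54  1.77]
-1.5707963267948966 (0.56, 0.15, 0.3) [ 0.05  0.13  1.46 -0.    1.55  1.62]
```

```bash
python3 - <<'E'
from h import *
from workcell import bot
V=[("a",(.54,.26,.33)),("b",(.66,.18,.33)),("c",(.66,.26,.33)),("d",(.56,.17,.33)),("e",(.52,-.16,.33)),("f",(.66,-.22,.33)),("g",(.54,-.23,.33))]
D={}
for n,p in V:
    try: bot.goto(p,down(np.pi/2))
    except bot.MotionError as e: print(n,e); continue
    c=bot.read_camera("wrist"); D[n]=c; cv2.imwrite(f"pics/w_{n}.png",c["pixels"]); print(n,(-c["R"].T@c["t"]).round(3),bot.current_clock())
pickle.dump(D,open("camw.pkl","wb"))
for k,(x,y) in {"rack":("ab","cd"),"tray":("ef","gg")}.items():
    im=[np.hstack([cv2.resize(D[i]["pixels"],(400,250)) for i in s]) for s in (x,y)]
    cv2.imwrite(f"pics/m_{k}.png",np.vstack(im))
E
```

```text
a [0.471 0.26  0.501] 1.9917
b [0.591 0.18  0.501] 2.675
c [0.59  0.262 0.502] 3.1417
d [0.491 0.169 0.502] 3.7917
e [ 0.452 -0.16   0.501] 5.1
f [ 0.591 -0.22   0.501] 5.8083
g [ 0.47  -0.23   0.503] 6.4083
```

View pics/m_rack.png

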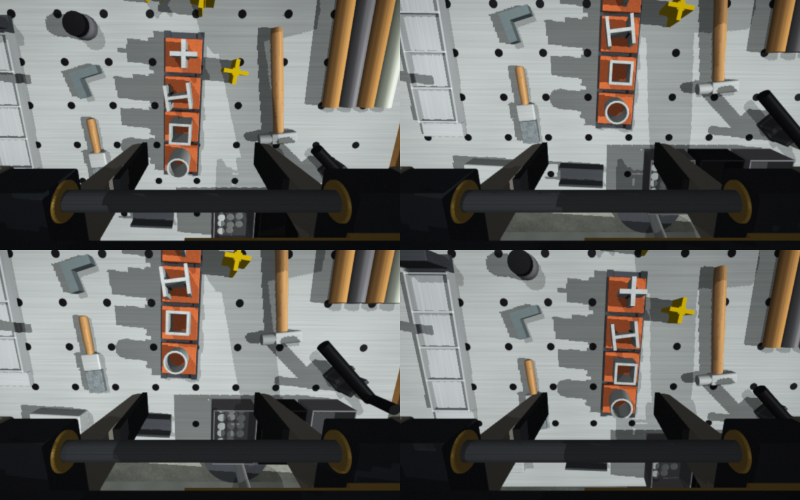

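View pics/m_tray.png

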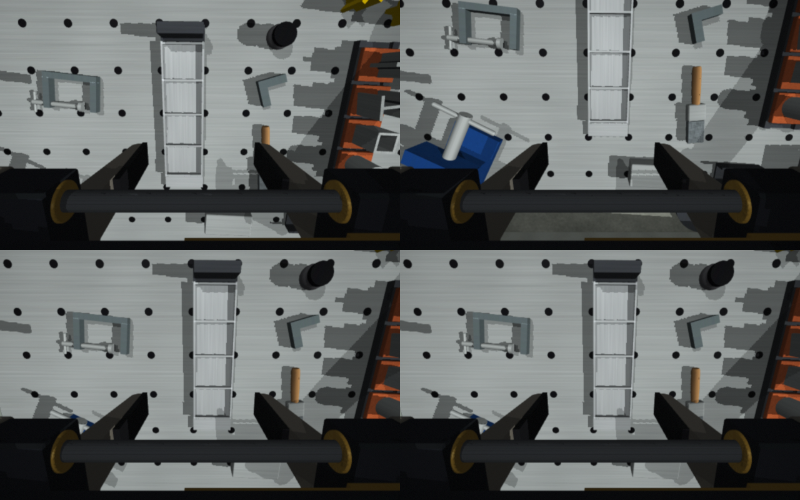

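Views a and d show all four samples: cross at the image top (nearest the robot), round at the bottom (far). Views e and g show the whole tray, with the stop at the near end. I'll enlarge these.

```bash
python3 - <<'E'
from h import *
D=pickle.load(open("camw.pkl","rb"))
def crop(n,x0,y0,w,h,f,name):
    i=D[n]["pixels"][y0:y0+h,x0:x0+w]; i=cv2.resize(i,None,fx=f,fy=f,interpolation=cv2.INTER_CUBIC)
    for x in range((x0+9)//10*10,x0+w,10): cv2.putText(i,str(x),((x-x0)*f,8),0,.3,(0,0,255)); cv2.line(i,((x-x0)*f,10),((x-x0)*f,15),(0,0,255))
    for y in range((y0+9)//10*10,y0+h,10): cv2.putText(i,str(y),(0,(y-y0)*f),0,.3,(0,0,255)); cv2.line(i,(20,(y-y0)*f),(25,(y-y0)*f),(0,0,255))
    cv2.imwrite(f"pics/{name}.png",i)
crop("a",250,50,90,120,5,"za1");crop("a",250,170,90,120,5,"za2")
crop("d",315,40,90,120,5,"zd1");crop("d",315,160,90,120,5,"zd2")
E
```

```text
(no output)
```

View pics/za1.png

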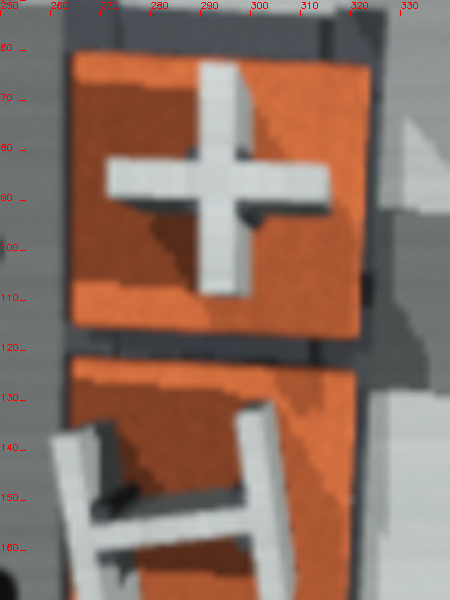

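View pics/za2.png

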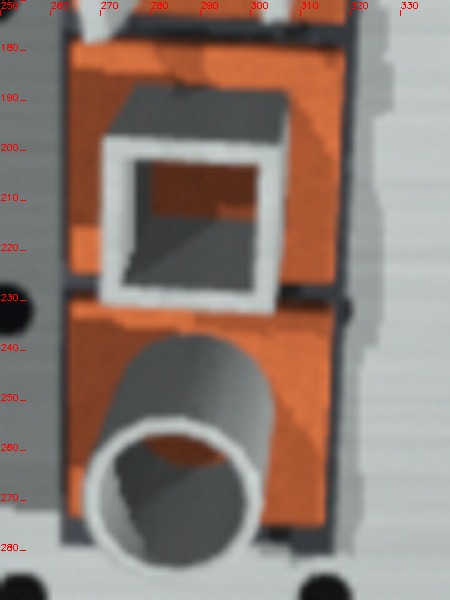

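View pics/zd1.png

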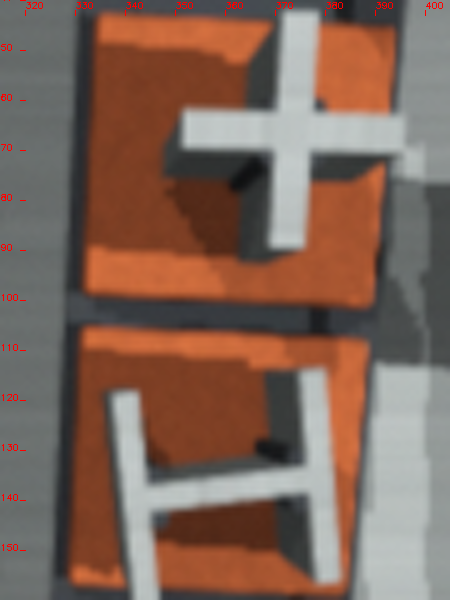

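View pics/zd2.png

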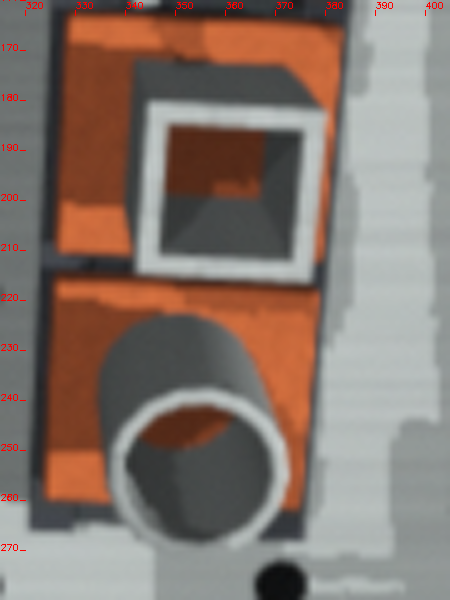

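```bash
cat >> h.py <<'E'
def crop(c,x0,y0,w,h,f,name):
    i=c["pixels"][y0:y0+h,x0:x0+w]; i=cv2.resize(i,None,fx=f,fy=f,interpolation=cv2.INTER_CUBIC)
    cv2.imwrite(f"pics/{name}.png",i)
E
python3 - <<'E'
from h import *
D=pickle.load(open("camw.pkl","rb"))
crop(D["a"],250,120,70,70,7,"ha");crop(D["d"],330,105,70,70,7,"hd")
crop(D["e"],240,20,105,180,4,"te1");crop(D["e"],240,180,105,130,5,"te2")
crop(D["g"],295,10,105,160,4,"tg1");crop(D["g"],295,170,105,130,5,"tg2")
a=cv2.imread("pics/ha.png");b=cv2.imread("pics/hd.png");cv2.imwrite("pics/hh.png",cv2.resize(np.hstack([a,b]),None,fx=.8,fy=.8))
a=cv2.imread("pics/ha.png");b=cv2.imread("pics/hd.png");
E
```

```text
(no output)
```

View pics/ha.png

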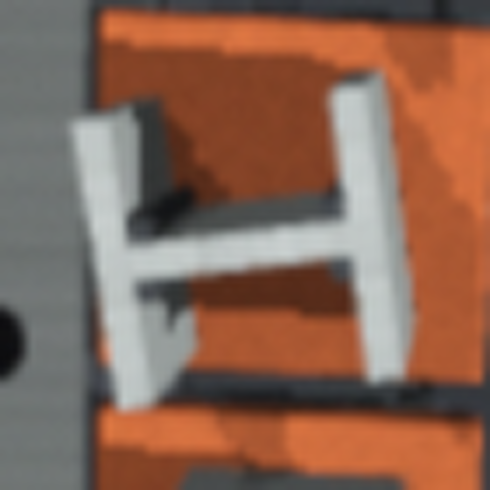

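View pics/hd.png

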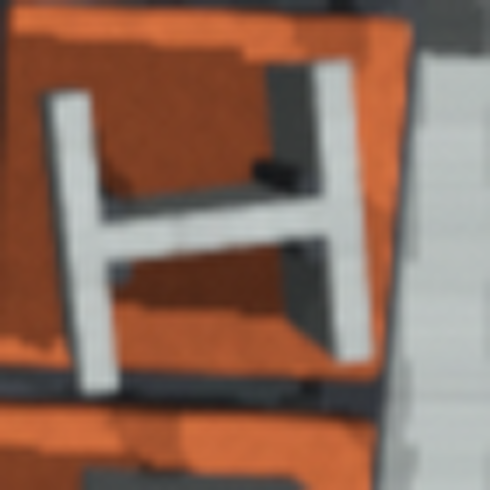

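View pics/te1.png

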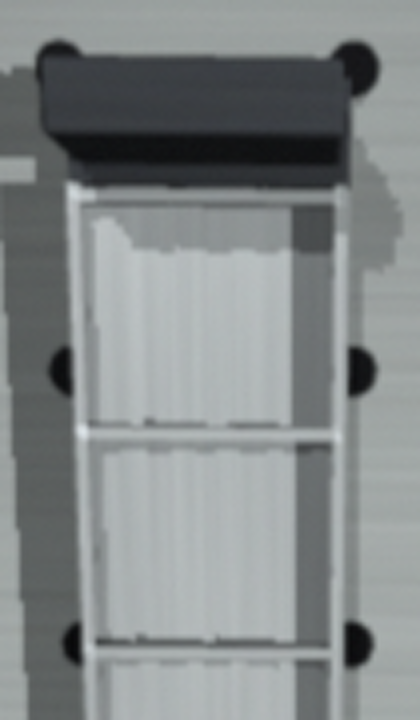

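View pics/te2.png

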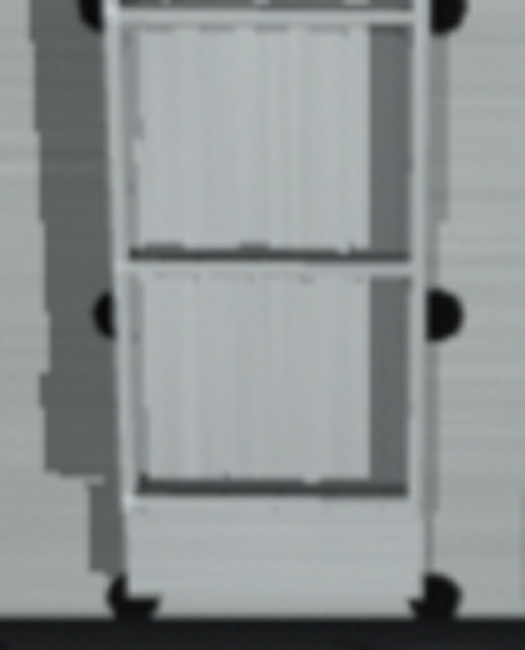

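View pics/tg1.png

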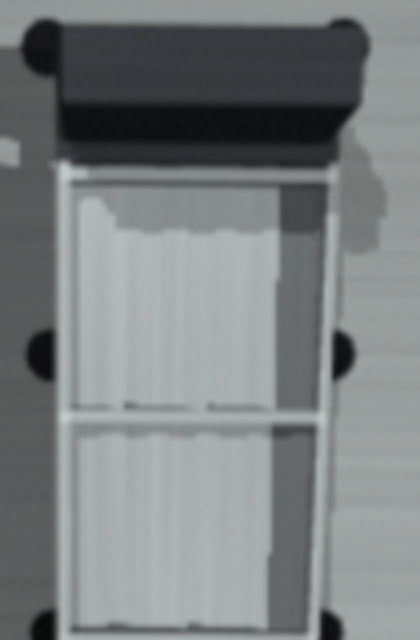

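View pics/tg2.png

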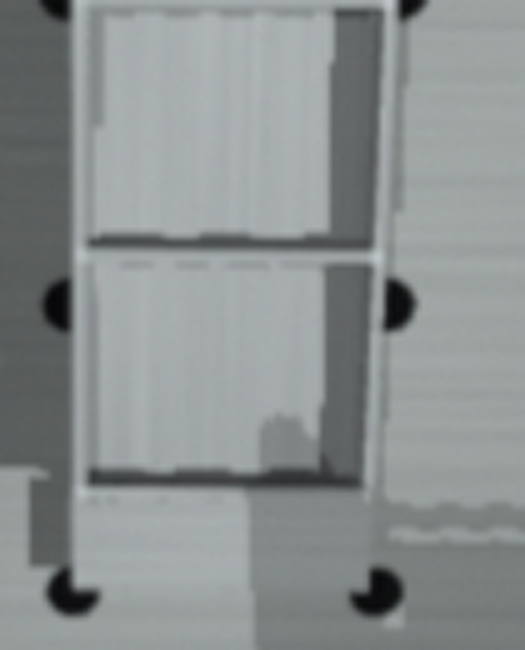

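```bash
cat > m.py <<'E'
from h import *
D=pickle.load(open("camw.pkl","rb"))
def P(x0,y0,f,pts): return [(x0+(x+.5)/f-.5,y0+(y+.5)/f-.5) for x,y in pts]
S={
"cross":(P(250,50,5,[(218,64),(223,297),(106,177),(329,183)]),P(315,40,5,[(297,11),(287,248),(182,130),(406,133)])),
"H":(P(250,120,7,[(70,122),(118,410),(372,74),(404,380)]),P(330,105,7,[(46,96),(82,394),(353,60),(374,360)])),
"sq":(P(250,170,5,[(104,138),(284,148),(275,312),(100,300)]),P(315,160,5,[(148,101),(326,109),(312,283),(135,272)])),
"round":(P(250,170,5,[(174,493)]),P(315,160,5,[(199.5,466)])),
}
for k,(A,B) in S.items():
    X=[];r=[]
    for a,b in zip(A,B):
        x,e=tri([(D["a"],*a),(D["d"],*b)]); X.append(x); r.append(max(e))
    X=np.array(X); print(k,"ctr",X.mean(0).round(4),"res mm",(1e3*max(r)).round(1)) 
    # planar at common height for yaw
    Z=np.array([(atz(D["a"],*a,.096)+atz(D["d"],*b,.096))/2 for a,b in zip(A,B)])
    dd=np.linalg.norm(np.array([atz(D["a"],*a,.096)-atz(D["d"],*b,.096) for a,b in zip(A,B)]),axis=1)
    print("   z from tri",X[:,2].round(3),"planar ctr",Z.mean(0)[:2].round(4),"view diff mm",(dd*1e3).round(1))
    if len(Z)==4: 
        for i,j in ((0,1),(2,3),(1,2),(0,3)): v=Z[j]-Z[i]; print("   ",i,j,(1e3*np.linalg.norm(v)).round(1),np.arctan2(v[1],v[0]).round(3))
A=P(240,20,4,[(82,432),(340,436)])+P(240,180,5,[(112,14),(420,16),(122,268),(418,268)])
B=P(295,10,4,[(66,416),(322,418)])+P(295,170,5,[(80,3),(392,3),(82,256),(378,256)])
X=np.array([tri([(D["e"],*a),(D["g"],*b)])[0] for a,b in zip(A,B)]); print("tray tri",X.round(4))
Z=np.array([(atz(D["e"],*a,.02)+atz(D["g"],*b,.02))/2 for a,b in zip(A,B)]); print(Z.round(4), Z.mean(0))
v=Z[4]+Z[5]-Z[0]-Z[1]; print("pitch",np.linalg.norm(v)/4,"yaw",np.arctan2(v[1],v[0]))
v=(Z[0]+Z[2]+Z[4]-Z[1]-Z[3]-Z[5])/3; print("width",np.linalg.norm(v),"yaw",np.arctan2(v[1],v[0])+np.pi/2)
E
python3 m.py
```

```text
cross ctr [0.4391 0.2277 0.0951] res mm 0.5
   z from tri [0.094 0.092 0.098 0.097] planar ctr [0.4392 0.2277] view diff mm [0.5 1.3 0.6 0.2]
    0 1 50.5 -0.003
    2 3 50.9 1.551
    1 2 36.4 -2.366
    0 3 35.9 0.781
H ctr [0.5186 0.2149 0.0955] res mm 0.9
   z from tri [0.095 0.097 0.093 0.098] planar ctr [0.5187 0.2149] view diff mm [0.5 0.2 1.9 0.5]
    0 1 50.3 0.129
    2 3 51.5 0.103
    1 2 72.4 2.473
    0 3 71.9 0.907
sq ctr [0.5935 0.2177 0.0955] res mm 0.5
   z from tri [0.097 0.094 0.096 0.095] planar ctr [0.5934 0.2176] view diff mm [0.5 1.3 0.7 0.9]
    0 1 44.3 1.519
    2 3 44.7 -1.639
    1 2 44.0 -0.05
    0 3 43.2 -0.06
round ctr [0.6667 0.2116 0.096 ] res mm 0.0
   z from tri [0.096] planar ctr [0.6667 0.2116] view diff mm [0.1]
tray tri [[ 0.4706 -0.2451  0.0237]
 [ 0.4717 -0.1554  0.0158]
 [ 0.5501 -0.2468  0.0172]
 [ 0.5495 -0.1564  0.0214]
 [ 0.627  -0.2466  0.0209]
 [ 0.6283 -0.1569  0.0168]]
[[ 0.4706 -0.2455  0.02  ]
 [ 0.4716 -0.1557  0.02  ]
 [ 0.5495 -0.2465  0.02  ]
 [ 0.5498 -0.1563  0.02  ]
 [ 0.6273 -0.2467  0.02  ]
 [ 0.6272 -0.1572  0.02  ]] [ 0.54936502 -0.20130152  0.02      ]
pitch 0.07807274019417702 yaw -0.008473159047712044
width 0.08982344855426241 yaw -0.0043468144166476375
```

The heights agree: sample tops measure 0.0955 against 0.096, tray ribs 0.02, and the sizes and pitch are right. The stop is at the near end, so round goes to x=-117, square to -39, H to +39 and cross to +117. I'll do the round one first.

```bash
cat > pp.py <<'E'
from h import *
from workcell import bot
T=np.array([.5494,-.2013]);ty=-.0065
OBJ={"round":(.6667,.2116,-.03,-.117),"sq":(.5934,.2176,-.057,-.039),"H":(.5187,.2149,.118,.039),"cross":(.4392,.2277,-.011,.117)}
ZT=.20
def pick(n):
    x,y,a,_=OBJ[n]; r=down(np.pi/2+a)
    bot.goto((x,y,ZT-.05),r); bot.set_gripper(.8)
    bot.line_to((x,y,.053),max_speed=.12)
    f0=bot.current_contact_force()
    bot.set_gripper(0.,30); o=bot.current_opening()
    bot.line_to((x,y,ZT),max_speed=.15)
    print(n,"grip width mm",round(o*92,1),"after lift",round(bot.current_opening()*92,1),"F",(bot.current_contact_force()-f0).round(1),bot.current_clock())
def place(n):
    s=OBJ[n][3]; p=T+s*np.array([np.cos(ty),np.sin(ty)]); r=down(np.pi/2+ty)
    bot.line_to((*p,ZT),rot=r,max_speed=.25)
    bot.line_to((*p,.06),max_speed=.15); f1=bot.current_contact_force()
    bot.line_to((*p,.0318),max_speed=.03); bot.hold(.1)
    print("touch dF",(bot.current_contact_force()-f1).round(1),"tcp",bot.current_ee_pos().round(4))
    bot.set_gripper(.75); bot.line_to((*p,.15),max_speed=.15); print(bot.current_clock())
E
python3 - <<'E'
from pp import *
pick("round")
if bot.current_opening()*92>40: place("round")
E
```

```text
round grip width mm 46.7 after lift 46.8 F [-0.8  1.6 -3.3] 11.2667
touch dF [ 0.8  1.1 -0. ] tcp [ 0.4326 -0.2007  0.032 ]
17.0417
```

```bash
python3 - <<'E'
from pp import *
bot.goto((.54,-.2,.33),down(np.pi/2)); c=bot.read_camera("wrist"); pickle.dump(c,open("c1.pkl","wb")); crop(c,230,0,170,150,5,"after1")
c=bot.read_camera("scene"); crop(c,140,80,220,140,3,"after1s")
E
```

```text
(no output)
```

View pics/after1.png

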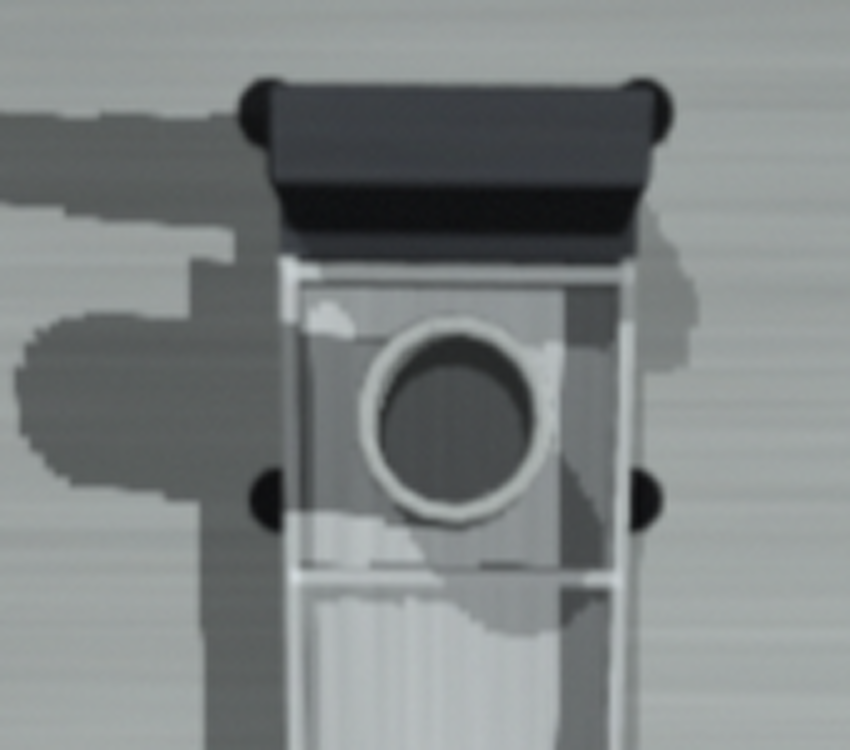

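View pics/after1s.png

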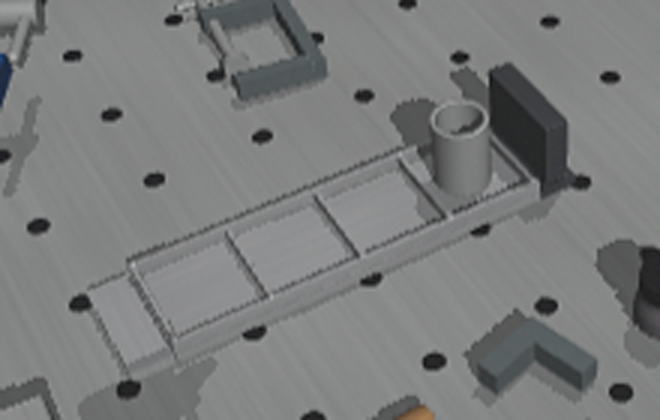

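The round tube stands upright in the centre of the bay beside the stop: its rim is at crop pixel (455,418), within walls at 300–620. I'll carry on with the others.

```bash
python3 - <<'E'
from pp import *
for n in ("sq","H","cross"):
    pick(n)
    if bot.current_opening()*92<38: print("STOP"); break
    place(n)
    c=bot.read_camera("scene"); crop(c,140,80,300,260,2,"s_"+n)
bot.goto((.54,-.2,.33),down(np.pi/2)); c=bot.read_camera("wrist"); crop(c,230,0,180,290,2,"fin_w"); pickle.dump(c,open("c2.pkl","wb"))
bot.goto((.30,.0,.35),down(np.pi/2)); c=bot.read_camera("scene"); crop(c,140,80,260,150,3,"fin_s");c=bot.read_camera("top"); crop(c,170,60,300,260,2,"fin_t")
print(bot.current_clock())
E
```

```text
sq grip width mm 44.0 after lift 44.0 F [ 0.4 -0.6 -3.9] 22.5917
touch dF [-0.6  0.4  0.4] tcp [ 0.5106 -0.2012  0.032 ]
28.2083
H grip width mm 49.9 after lift 49.8 F [ 0.  -0.1 -2.8] 32.6417
touch dF [-1.3  0.4 -1.2] tcp [ 0.5885 -0.2016  0.032 ]
38.1667
cross grip width mm 49.6 after lift 49.4 F [-0.1 -0.7 -2.7] 42.7333
touch dF [ 0.8  0.1 -0.5] tcp [ 0.6665 -0.2021  0.032 ]
48.5083
50.7833
```

View pics/fin_w.png

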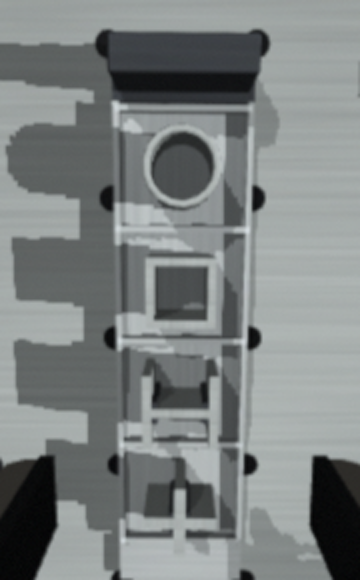

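View pics/fin_s.png

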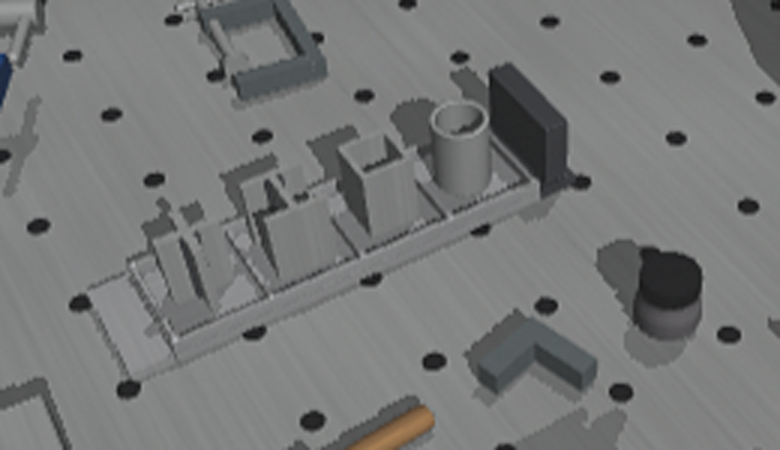

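View pics/fin_t.png

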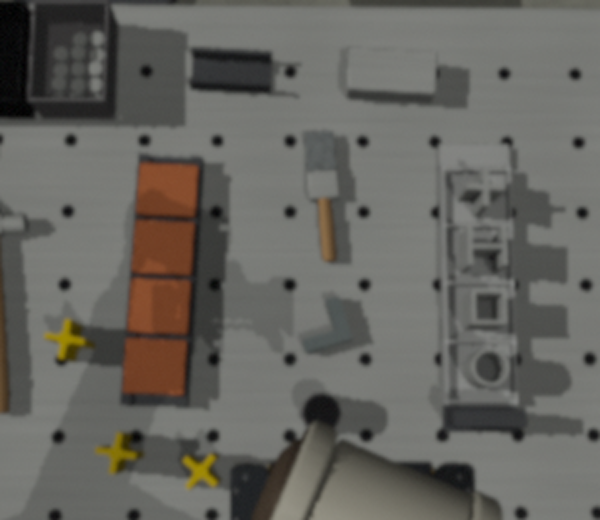

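All four stand in order from the stop: round, square, H, cross. The tiles are empty and the yellow pieces haven't moved. I'll check the positions numerically, then hand in.

```bash
python3 - <<'E'
from h import *
c=pickle.load(open("c2.pkl","rb"))
T=np.array([.5494,-.2013]);u=np.array([np.cos(.0065),-np.sin(.0065)])
for n,(x,y),s in (("round",(184,166),-.117),("sq",(183,294),-.039),("H",(180,413),.039),("cross",(180,520),.117)):
    X=atz(c,230+x/2,y/2,.074); d=X[:2]-T; print(n,"in tray mm",(1e3*np.array([d@u-s,d@np.array([-u[1],u[0]])])).round(1))
from workcell import bot
bot.hold(.3); bot.job_done()
E
```

```text
round in tray mm [2.1 1. ]
sq in tray mm [0.4 0.9]
H in tray mm [-0.  -0.5]
cross in tray mm [-2.1 -0.1]
the job is handed in; nothing more can be done
```

All four weld samples are in the inspection tray, upright and released, one to a bay, and the job is handed in. From the stop, at the tray's near end, they stand in the order round tube, square tube, H-section, cross-section. That is farthest-starting to nearest-starting.

- **Before grasping:** the measured heights matched the text. Sample tops came out at about 0.0955 m (0.096 expected) and tray ribs at about 0.02 m.
- **Grips:** the gripped widths held steady through each lift. The round tube read 46.7 mm against its nominal 48 mm, which caused no trouble.
- **Last checks:** in the final views all four samples are upright within 2.1 mm of their bay centres. That figure assumes the tops sit at floor height plus 64 mm. The tiles are empty, the yellow look-alikes appear undisturbed, and the arm was clear of everything.
- **Flatness on the bay floor:** I judged this from the views and the release height of about 1 mm above nominal contact. The touch-down force readings were too small to confirm it independently.
- **Time:** about 51 s of the 128 s were used.

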